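# Set the hearing-aid drying case to the green programme and start it

## Robot

A 7-joint arm with a two-finger parallel gripper is mounted at the origin on the work surface. World frame = base frame: x ahead of the robot, y to its left, z up, the work surface at z = 0. Lengths are in m, angles in rad, forces in N, time in s.
With the tool pointing down it reaches from about 0.4 to 0.85 m from the base axis. Payload 4.5 kg.
Tool frame: the origin (TCP) lies between the finger pads; the fingertips stand 22 mm ahead of it and the grasp point (between the pads) lies 3 mm ahead of it (env.tips_ahead is the distance from the TCP to the fingertips, in m); z points along the fingers, y is the line along which they close (so a half turn about z gives the same grasp; the last joint's range is limited). The gripper opens to 88 mm and grips with 3 to 60 N. Pads are 18 mm wide; open, the fingers measure 123 mm over their backs; the gripper's body (75 mm by 187 mm) begins 45 mm behind the grasp point.
Start: joints at [1.201, 0.689, -0.195, 1.565, 0.157, 0.902, -0.215], TCP at [0.246, -0.575, 0.261] pointing down, gripper open.
Joint ranges: [-3.01, 3.01], [-0.46, 2.08], [-1.47, 1.51], [0.13, 2.56], [-1, 4.14], [0.04, 2.09], [-2.66, 2.66]. Speed limits (rad/s): [2.57, 2.57, 3.14, 3.14, 3.14, 3.14, 3.14].

## Interface

Orientations are given as a unit quaternion [x, y, z, w].
In Python, from cell import readout, imaging, job_done, env gives the robot as it stands.
- The arm moves only by the tool play_rows, never from a script. Its argument "plan" is one flat list of numbers, 7 for each row, row after row: the closure, from 0 (fully open) to 1 (shut), then the shift along the tool's x, y, z normalised to -1 to 1, where 1 is 0.4 m, then the turn, a rotation vector about the tool's x, y, z normalised to -1 to 1, where 1 is pi/4 rad. A call has 1 to 10 rows; each row is the pose to reach, as a shift and turn from the pose commanded when the call began, along the tool's axes at that moment; what a row does not reach only later rows make up. A row lasts 1/12 s, in which the tool goes at most 41.7 mm and 7.16 degrees, less where a joint would pass 70% of its speed; a pose out of reach is approached as far as the arm can. A call with a number of a shift or a turn outside -1 to 1 is refused whole. A call with a gripper value outside its range is refused whole. The fingers move at their own pace and stop on an object; "squeeze" is the grip in N (left out, the last holds). Time passes only in rows, so rows that repeat a pose let the fingers close. It gives the time, the measured TCP pose, the force, the opening and the grip force at its end, in the units of the state.
- readout.observe(): the state, without advancing time (a new reading comes with each control period).
- imaging.read_camera(name): name is "scene" or "top"; returns a dict with "pixels" (420x560x3 uint8, red, green, blue), "range_z" (420x560 float32, m along the optical axis (not along the pixel's ray), 0 where there is no reading), "camera_matrix" (3x3 intrinsics, pixels), "k1" (the pictures are not rectified: a ray, as slopes to the right and down, at radius r is drawn at 1 + k1 r^2 times it, then the intrinsics apply), "rvec" (rotation vector, rad) and "tvec" (3), from world to camera coordinates, as OpenCV has them. Camera axes: x right, y down, z forward; pixel columns grow to the right and rows downward; lengths in m; the calibration is good to about 2 mm. A picture is of the moment at which its call begins.
- job_done(): hands the job in; it is judged then, once.
Trained networks look in a picture, given as the dict that the camera call returned (one of the last four; its "shot" number tells which), for a name from the list of things; names that differ only in an ending like _2 or _b are one class to them, and where a whole thing is asked for, a point or a joint stands for the part that bears it (a point fixed in the world has none). Each returns a list of dicts, best first, with "score" (0 to 1); they miss things now and then, are a little off and sometimes report something else, mostly with a low value. They report only what shows in the picture. A call takes as long as a camera call.
- imaging.silhouettes(target, picture): "mask" (420x560 bool, what is visible of it).
- imaging.mark_of(target, picture): "position" ([x, y, z] in m, in world coordinates, good to about 4 mm: a listed point, or the origin of a listed thing).
The state is a dict: "clock": time; "q": joint angles; "joint_velocities": joint speeds; "tau": joint torques, N m; "tool_pos": TCP position; "orientation": TCP orientation; "contact_force": force on the tool from outside, world axes, zero at the start; "ft_torque": the same for the moment, N m; "gripper_width": opening from 0.0 (shut) to 1.0 (fully open); "grasp_force": force on a finger pad.
Only numpy, scipy, OpenCV 4.12 (cv2) and the standard library are available. Lean on these libraries where they do the work, as an engineer would, in place of code of your own. Each camera call takes 0.05 s, during which the arm holds its last target. There are 200 camera calls.

## Task

Turn the knurled dial of the hearing-aid drying case one click, with a fingertip pressed on its face, so that its white pointer clicks in at the green dot, without going past it or over to the orange dot; only then press the blue start button fully down and let it come up again. Use the fingertips only: do not pick up, lift or push away any of the things lying around the case.

Things in the scene. Friction and masses are not known exactly. Their poses are not given: they have to be found in the camera images.
- dial (a joint): Dial angle (rad) about its upright axis; grows counter-clockwise seen from above. 0 = white pointer at the grey middle mark. Detents at -1.6, -0.8, 0, 0.8, 1.6; it starts in the middle one. Leaving a detent takes about 0.03 N m; let go, the dial is drawn into the nearest detent (beyond 0.4 on to 0.8, beyond 1.2 too far, to 1.6). Stops at +-1.75.
- dial_centre (a point): On the dial's axis, at the height of its face (62 mm above the table). Black disc of 84 mm diameter, flat rigid level face with thin grey radial ribs (26 to 41 mm radius, under 1 mm high) and a white pointer line. z axis up, x axis along the pointer. Nothing to pinch: press on the face 25 to 30 mm from the axis with about 4 to 15 N and sweep around the axis, best with the hand turning along.
- dial_pointer (a point): Point on the line of the white pointer, 57 mm from the dial's axis (just outside the dial, over the ring of marks), turning with the dial. When the pointer faces a mark this point lies straight over it, 7 mm higher.
- green_dot: Green dot of 16 mm diameter, 1.5 mm high, fixed on the case top, 57 mm from the dial's axis, at one of the two detents next to the middle (0.8 rad to the left or to the right of the middle mark). Origin: centre of its underside.
- orange_dot: Orange dot, same size and radius, at the other neighbouring detent. Not the one wanted. Origin: centre of its underside.
- start (a joint): Travel (m) of the start button: 0 up, 0.006 fully down; sprung, returns by itself, 1.5 N to begin moving and 5 N to hold fully down.
- start_top (a point): Centre of the top of the blue round start button (cap 32 mm in diameter, top 77 mm above the table, standing 10 mm above its round grey housing of 48 mm diameter). Pressed straight down.
- case: White drying case, fixed, 170 (x) by 240 (y) by 55 mm high; origin: centre of its underside; z up. In its frame the dial's axis is at (0, 45) mm, the start button at (0, -75) mm, the grey middle mark on the +x side of the dial. The dial stands 4 mm above its aluminium collar of 94 mm diameter.
- tray: White ceramic tray, loose, 100 by 140 mm, 18 mm high, beside the case; origin: centre of its underside. Leave alone.
- aid_left: Small beige hearing aid with a blue band, about 52 mm long, 13 mm high, loose in the tray; origin: underside. Leave alone.
- aid_right: Small beige hearing aid with a red band, same size, loose in the tray. Leave alone.
- loop_tool: Cleaning tool, black handle and steel wire loop, 115 mm long along its x, 8 mm high, loose; origin: underside. Leave alone.
- puffer: Blue plastic vacuum puffer standing upright, 52 mm in diameter, 78 mm high, loose; origin: centre of its underside. Leave alone.
- pot: Opaque terracotta-coloured storage pot with a wooden lid, 64 mm in diameter, 55 mm high, loose; origin: centre of its underside. Leave alone.
- glasses_case: Blue spectacle case, 60 by 160 mm, 36 mm high, loose; origin: centre of its underside. Leave alone.

How it is judged:
On the way, in this order (a step that is already met when the one before it is completed fails the run):
1. the dial's pointer has been turned to the green dot (horizontal distance between dial_pointer and green_dot below 0.007 m), for 0.2 s.
2. the start button is pressed fully down with the dial at green (value of joint start above 0.0045 m and horizontal distance between dial_pointer and green_dot below 0.007 m), for 0.05 s.
At the end, for the whole second after the job is handed in: The dial rests in the detent at the green dot (pointer point within 7 mm of the dot, about 0.12 rad), the start button was pressed at least 4.5 of its 6 mm after that and is up again (horizontal distance between dial_pointer and green_dot below 0.007 m and velocity of joint dial between -0.05 and 0.05 rad/s and value of joint start below 0.0015 m); the robot touches nothing.
It fails at once if the dial was turned past the green dot to a further mark, or to the orange dot (value of joint dial above 1.3 rad or value of joint dial below -1.3 rad or horizontal distance between dial_pointer and orange_dot below 0.01 m).
It fails at once if the start button was pressed (2 mm) before the dial was at the green dot (value of joint start above 0.002 m and horizontal distance between dial_pointer and green_dot above 0.012 m).
It fails at once if one of the loose things around the case was lifted or pushed away (20 mm) (distance of any of tray, aid_left, aid_right, loop_tool, puffer, pot, glasses_case from where it was at the start of the episode above 0.02 m).
It also fails if it takes over 45 s, if anything falls off the work surface, if the arm or the gripper's body presses on something with over 40 N, if the wrist force passes 120 N, or if a joint passes its speed limit or range.

## Working session

There is one attempt and no reset: what is moved stays moved. The work goes in short steps, Python scripts to look and compute and a tool call to move; the robot and the scene stay as the last step left them, time stands still between calls to the robot, and variables do not carry over. Pictures are saved under pics/ and viewed, at most 10 in all, crops included, and the job is handed in when it is done.

Besides the shell and the picture viewer there is one more tool, called after ">>>" in YAML: its name, and indented under it one key for each argument. play_rows: Moves the arm, as the interface text tells. Its arguments: {"type":"object","properties":{"plan":{"type":"array"},"squeeze":{"type":"number"}},"required":["plan"]}

```bash
mkdir -p pics; ls
python3 - <<'E'
from cell import readout, imaging, env
import cv2, numpy as np
s=readout.observe(); print({k:np.round(v,3) for k,v in s.items()}, env.tips_ahead)
for n in ["top","scene"]:
    p=imaging.read_camera(n); cv2.imwrite(f"pics/{n}0.png",p["pixels"][:,:,::-1])
    for t in ["dial_centre","dial_pointer","green_dot","orange_dot","start_top","case","puffer","pot","glasses_case","tray","loop_tool"]:
        print(n,t,[(np.round(d["position"],4).tolist(),round(d["score"],2)) for d in imaging.mark_of(t,p)[:2]])
E
```

```text
pics
{'clock': np.float64(0.0), 'q': array([ 1.201,  0.69 , -0.194,  1.566,  0.157,  0.902, -0.215]), 'joint_velocities': array([-0.001,  0.001, -0.   , -0.   , -0.001, -0.   , -0.001]), 'tau': array([ 1.0000e-03, -5.2757e+01, -1.2670e+00, -1.5343e+01, -5.3000e-02,
        6.0000e-03,  0.0000e+00]), 'tool_pos': array([ 0.245, -0.574,  0.26 ]), 'orientation': array([ 0.98 ,  0.201, -0.   , -0.001]), 'contact_force': array([-1.109,  1.029,  0.107]), 'ft_torque': array([-0.011, -0.019, -0.025]), 'grasp_force': np.float64(0.0), 'gripper_width': np.float64(1.003)} 0.022
top dial_centre [([0.6077, 0.0417, 0.0628], 0.82)]
top dial_pointer [([0.6587, 0.0221, 0.0626], 0.83)]
top green_dot [([0.6581, 0.0685, 0.0626], 0.51), ([0.5974, -0.0031, 0.0024], 0.31)]
top orange_dot [([0.6323, -0.0105, 0.0549], 0.45)]
top start_top [([0.5695, -0.073, 0.0805], 0.72)]
top case [([0.5962, -0.0042, 0.0017], 0.6), ([0.6327, 0.1762, -0.0011], 0.18)]
top puffer [([0.6324, 0.1759, -0.0022], 0.76), ([0.6102, 0.0378, 0.0593], 0.34)]
top pot [([0.7446, 0.1336, 0.0038], 0.93)]
top glasses_case [([0.5097, 0.4559, -0
[... 196 characters left out ...]
[0.6068, 0.041, 0.0636], 0.78), ([0.6292, -0.013, 0.0574], 0.22)]
scene dial_pointer [([0.6626, 0.0209, 0.0602], 0.58)]
scene green_dot [([0.6566, 0.0651, 0.0513], 0.57)]
scene orange_dot [([0.6313, -0.0152, 0.0529], 0.5), ([0.636, 0.1742, -0.0002], 0.45)]
scene start_top [([0.5656, -0.0681, 0.0787], 0.64), ([0.5019, -0.2544, 0.0043], 0.32)]
scene case [([0.5911, 0.003, 0.0012], 0.88)]
scene puffer [([0.6321, 0.1762, 0.0008], 0.75), ([0.5897, -0.0027, 0.004], 0.62)]
scene pot [([0.7505, 0.1326, -0.0042], 0.78)]
scene glasses_case [([0.5015, 0.4611, 0.0], 0.81)]
scene tray [([0.5201, -0.2315, 0.0007], 0.73), ([0.6617, 0.0192, 0.0602], 0.31)]
scene loop_tool [([0.7115, -0.045, -0.0039], 0.46)]
```

View pics/top0.png

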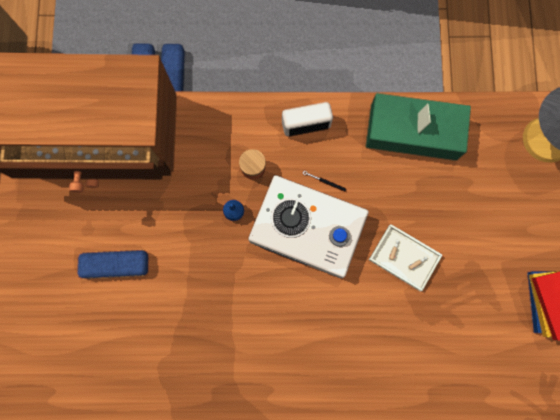

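View pics/scene0.png

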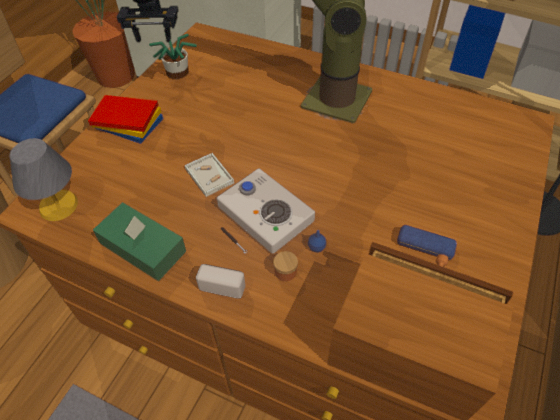

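The top picture shows the dial at (291,217) with its pointer up and to the right. The green dot is at (281,196), which is counter-clockwise, and the orange dot is at (313,209). The start button is at (340,236). The networks agree with this: case yaw is about -20°, and the dial-to-start distance is about 119 mm. I'll straddle the dial axis with both fingertips at about 26 mm radius, press, and turn in place.

```bash
cat > h.py <<'E'
from cell import readout, imaging, env, job_done
import numpy as np, cv2
from scipy.spatial.transform import Rotation as R
def st():
    s=readout.observe(); r=R.from_quat(s["orientation"]); x=r.apply([1,0,0])
    print("t",round(float(s["clock"]),2),"pos",np.round(s["tool_pos"],4),"F",np.round(s["contact_force"],1),"yaw",round(np.degrees(np.arctan2(x[1],x[0])),1),"w",round(float(s["gripper_width"]),3),"q",np.round(s["q"],2)); return s,r
def go(p,yaw=None):
    s,r=st(); d=r.inv().apply(np.array(p)-s["tool_pos"])/0.4
    w=np.zeros(3)
    if yaw is not None:
        g=R.from_euler("z",yaw,degrees=True)*R.from_rotvec([np.pi,0,0]); w=(r.inv()*g).as_rotvec()/(np.pi/4)
    print("shift",np.round(d,4),"turn",np.round(w,4))
E
python3 -c "
from h import *
go([.607,.0413,.2],10)"
```

```text
t 1.2 pos [ 0.2456 -0.5748  0.2608] F [0.2 0.9 1.4] yaw 23.1 w 0.997 q [ 1.2   0.69 -0.19  1.57  0.16  0.9  -0.22]
shift [ 1.436  -1.0613  0.1518] turn [ 2.000e-04 -0.000e+00  2.919e-01]
```

>>> play_rows:
  plan: [0.61, 0.72, -0.53, 0.0, 0, 0, 0.1, 0.61, 0.72, -0.53, 0.0, 0, 0, 0.1, 0.61, 0.72, -0.53, 0.0, 0, 0, 0.1, 0.61, 0.72, -0.53, 0.0, 0, 0, 0.1, 0.61, 0.72, -0.53, 0.0, 0, 0, 0.1, 0.61, 0.72, -0.53, 0.0, 0, 0, 0.1, 0.61, 0.72, -0.53, 0.0, 0, 0, 0.1, 0.61, 0.72, -0.53, 0.0, 0, 0, 0.1, 0.61, 0.72, -0.53, 0.0, 0, 0, 0.1, 0.61, 0.72, -0.53, 0.0, 0, 0, 0.1]
  squeeze: 20

```text
clock: 2.03
tool_pos: [0.4312, -0.2602, 0.2611]
orientation: [0.986, 0.167, 0.002, -0.001]
contact_force: [0.1, -0.1, 0.2]
gripper_width: 0.387
grasp_force: 0.0
```

```bash
python3 -c "
from h import *
go([.607,.0413,.2],10)"
```

```text
t 2.03 pos [ 0.4312 -0.2602  0.2611] F [ 0.1 -0.1  0.2] yaw 19.3 w 0.387 q [ 0.55  0.53 -0.15  1.93  0.11  0.69 -0.9 ]
shift [ 0.6631 -0.5662  0.1565] turn [-0.0029 -0.0049  0.2059]
```

>>> play_rows:
  plan: [0.61, 0.663, -0.566, 0.1, 0, 0, 0.2, 0.61, 0.663, -0.566, 0.1, 0, 0, 0.2, 0.61, 0.663, -0.566, 0.1, 0, 0, 0.2, 0.61, 0.663, -0.566, 0.1, 0, 0, 0.2, 0.61, 0.663, -0.566, 0.15, 0, 0, 0.2, 0.61, 0.663, -0.566, 0.15, 0, 0, 0.2, 0.61, 0.663, -0.566, 0.15, 0, 0, 0.2, 0.61, 0.663, -0.566, 0.15, 0, 0, 0.2, 0.61, 0.663, -0.566, 0.15, 0, 0, 0.2, 0.61, 0.663, -0.566, 0.15, 0, 0, 0.2]

```text
clock: 2.87
tool_pos: [0.6079, 0.0393, 0.1994]
orientation: [0.996, 0.088, 0.001, -0.002]
contact_force: [-0.0, 0.4, 0.6]
gripper_width: 0.389
grasp_force: 0.0
```

```bash
python3 -c "
from h import *
go([.607,.0413,.094],10)"
```

```text
t 2.87 pos [0.6079 0.0393 0.1994] F [-0.   0.4  0.6] yaw 10.1 w 0.389 q [-0.12  0.74 -0.04  1.68  0.03  0.72 -1.56]
shift [-0.0017 -0.0043  0.2635] turn [-0.0052 -0.0021  0.0021]
```

>>> play_rows:
  plan: [0.61, -0.002, -0.003, 0.1, -0.005, -0.002, 0, 0.61, -0.002, -0.003, 0.2, -0.005, -0.002, 0, 0.61, -0.002, -0.003, 0.25, -0.005, -0.002, 0, 0.61, -0.002, -0.003, 0.27, -0.005, -0.002, 0, 0.61, -0.002, -0.003, 0.27, -0.005, -0.002, 0, 0.61, -0.002, -0.003, 0.27, -0.005, -0.002, 0]

```text
clock: 3.37
tool_pos: [0.6057, 0.0326, 0.0935]
orientation: [0.997, 0.083, -0.0, 0.002]
contact_force: [0.5, 1.0, -0.3]
gripper_width: 0.391
grasp_force: 0.0
```

Run:
```python
from h import *
go([.607,.0413,.083],10)
p=imaging.read_camera("scene")
c=p["pixels"][150:270,200:340]; cv2.imwrite("pics/s1.png",cv2.resize(c,None,fx=5,fy=5,interpolation=cv2.INTER_CUBIC)[:,:,::-1])
```

```text
t 3.37 pos [0.6057 0.0326 0.0935] F [ 0.5  1.  -0.3] yaw 9.6 w 0.391 q [-0.12  0.89 -0.02  1.75  0.05  0.5  -1.58]
shift [ 0.0068 -0.0211  0.0263] turn [ 0.006   0.0006 -0.0097]
```

View pics/s1.png

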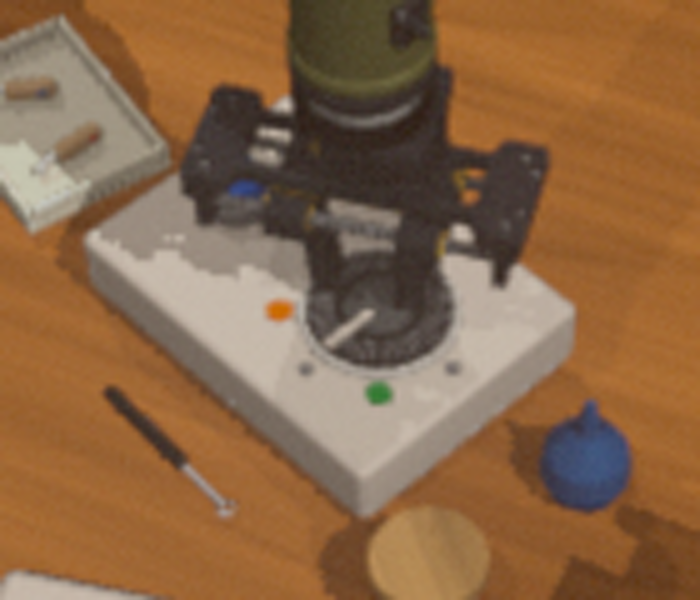

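The pointer is at (350,328) in the crop, still at the middle mark. The fingers hang over the dial, shifted towards the button, so I'll re-centre before pressing.

Run:
```python
from h import *
go([.607,.0413,.09],10)
```

```text
t 3.42 pos [0.6063 0.0329 0.0943] F [-0.5  0.6 -0.1] yaw 9.6 w 0.389 q [-0.12  0.89 -0.02  1.75  0.05  0.5  -1.58]
shift [ 0.0052 -0.0205  0.0106] turn [ 0.0058 -0.0016 -0.0094]
```

>>> play_rows:
  plan: [0.61, 0.003, -0.02, 0.005, 0, 0, 0, 0.61, 0.003, -0.02, 0.005, 0, 0, 0, 0.61, 0.003, -0.02, 0.005, 0, 0, 0]

```text
clock: 3.67
tool_pos: [0.6055, 0.043, 0.0917]
orientation: [0.996, 0.085, 0.0, 0.002]
contact_force: [-0.6, -0.5, -0.1]
gripper_width: 0.389
grasp_force: 0.0
```

Run:
```python
from h import *
go([.607,.0413,.084],10)
```

```text
t 3.67 pos [0.6055 0.043  0.0917] F [-0.6 -0.5 -0.1] yaw 9.7 w 0.389 q [-0.14  0.9  -0.02  1.75  0.04  0.5  -1.59]
shift [0.0029 0.0048 0.0194] turn [ 0.0042 -0.0006 -0.0061]
```

>>> play_rows:
  plan: [0.61, 0.002, 0.004, 0.01, 0, 0, 0, 0.61, 0.002, 0.004, 0.015, 0, 0, 0, 0.61, 0.002, 0.004, 0.018, 0, 0, 0, 0.61, 0.002, 0.004, 0.018, 0, 0, 0]

```text
clock: 4.0
tool_pos: [0.6065, 0.0399, 0.0845]
orientation: [0.996, 0.084, -0.0, 0.002]
contact_force: [-1.8, -0.5, 8.9]
gripper_width: 0.391
grasp_force: 4.2
```

>>> play_rows:
  plan: [0.61, 0, 0, 0, 0, 0, -0.1, 0.61, 0, 0, 0, 0, 0, -0.2, 0.61, 0, 0, 0, 0, 0, -0.3, 0.61, 0, 0, 0, 0, 0, -0.4, 0.61, 0, 0, 0, 0, 0, -0.4]

```text
clock: 4.42
tool_pos: [0.6077, 0.04, 0.0845]
orientation: [0.971, 0.24, 0.001, 0.002]
contact_force: [1.5, -1.0, 5.1]
gripper_width: 0.391
grasp_force: 2.9
```

Run:
```python
from h import *
st()
p=imaging.read_camera("scene")
c=p["pixels"][150:270,200:340]; cv2.imwrite("pics/s2.png",cv2.resize(c,None,fx=5,fy=5,interpolation=cv2.INTER_CUBIC)[:,:,::-1])
```

```text
t 4.42 pos [0.6077 0.04   0.0845] F [ 1.5 -1.   5.1] yaw 27.8 w 0.391 q [-0.09  0.91 -0.1   1.74  0.17  0.5  -1.38]
```

View pics/s2.png

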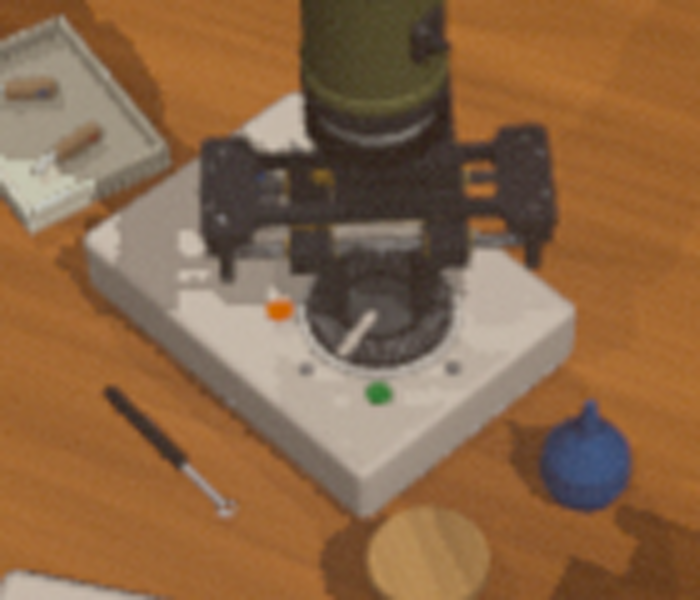

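The dial follows: the pointer end moved from (327,347) to (343,352), towards green at (379,393). I'll continue, pressing slightly harder.

>>> play_rows:
  plan: [0.61, 0, 0, 0.002, 0, 0, -0.1, 0.61, 0, 0, 0.002, 0, 0, -0.2, 0.61, 0, 0, 0.002, 0, 0, -0.3, 0.61, 0, 0, 0.002, 0, 0, -0.4, 0.61, 0, 0, 0.002, 0, 0, -0.5, 0.61, 0, 0, 0.002, 0, 0, -0.5]

```text
clock: 4.97
tool_pos: [0.6081, 0.0397, 0.0845]
orientation: [0.905, 0.425, 0.001, 0.003]
contact_force: [0.8, -1.2, 10.9]
gripper_width: 0.388
grasp_force: 5.4
```

Run:
```python
from h import *
st()
p=imaging.read_camera("scene")
c=p["pixels"][150:270,200:340]; cv2.imwrite("pics/s3.png",cv2.resize(c,None,fx=5,fy=5,interpolation=cv2.INTER_CUBIC)[:,:,::-1])
```

```text
t 4.97 pos [0.6081 0.0397 0.0845] F [ 0.8 -1.2 10.9] yaw 50.3 w 0.388 q [-0.04  0.91 -0.19  1.74  0.32  0.52 -1.13]
```

View pics/s3.png

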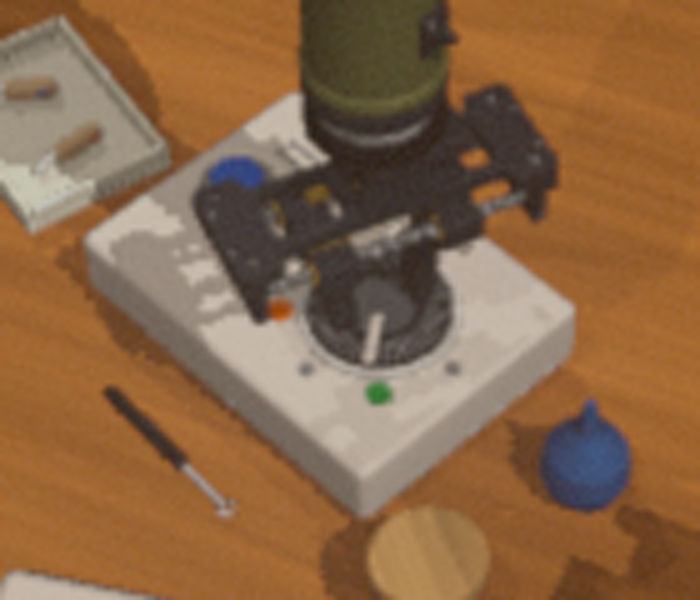

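The pointer end is at (371,362), nearly in line with green at (379,393) and past the halfway point. I'll lift off so it clicks in.

>>> play_rows:
  plan: [0.61, 0, 0, -0.05, 0, 0, 0, 0.61, 0, 0, -0.12, 0, 0, 0, 0.61, 0, 0, -0.15, 0, 0, 0, 1, 0, 0, -0.15, 0, 0, 0, 1, 0, 0, -0.15, 0, 0, 0, 1, 0, 0, -0.15, 0, 0, 0]

```text
clock: 5.52
tool_pos: [0.6052, 0.0402, 0.1415]
orientation: [0.906, 0.424, -0.002, 0.002]
contact_force: [0.5, 0.3, -0.3]
gripper_width: 0.19
grasp_force: 0.0
```

Run:
```python
from h import *
go([.5675,-.0705,.125],50)
p=imaging.read_camera("scene")
c=p["pixels"][150:270,200:340]; cv2.imwrite("pics/s4.png",cv2.resize(c,None,fx=5,fy=5,interpolation=cv2.INTER_CUBIC)[:,:,::-1])
for t in ["dial_pointer","dial_centre","green_dot"]:
    print(t,[(np.round(d["position"],4).tolist(),round(d["score"],2)) for d in imaging.mark_of(t,p)[:2]])
```

```text
t 5.52 pos [0.6052 0.0402 0.1415] F [ 0.5  0.3 -0.3] yaw 50.1 w 0.19 q [-0.02  0.83 -0.23  1.72  0.29  0.63 -1.1 ]
shift [-0.2726  0.105   0.0428] turn [0.001  0.007  0.0029]
dial_pointer [([0.6606, 0.0654, 0.0605], 0.8)]
dial_centre [([0.6096, 0.0409, 0.0629], 0.94)]
green_dot [([0.6621, 0.0657, 0.0492], 0.56)]
```

View pics/s4.png

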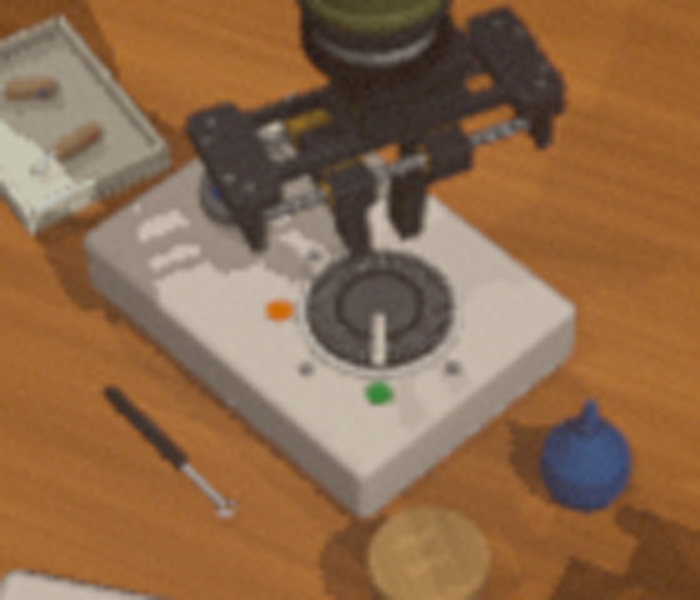

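The pointer, ending at (378,362), now lines up with the green dot at (379,393); the networks put the two 1.5 mm apart. Next I move over the start button with the fingers shut.

>>> play_rows:
  plan: [1, -0.09, 0.035, 0, 0, 0.007, 0, 1, -0.18, 0.07, 0, 0, 0.007, 0, 1, -0.27, 0.105, 0, 0, 0.007, 0, 1, -0.27, 0.105, 0.03, 0, 0.007, 0, 1, -0.27, 0.105, 0.05, 0, 0.007, 0, 1, -0.27, 0.105, 0.05, 0, 0.007, 0]

```text
clock: 6.22
tool_pos: [0.568, -0.0688, 0.1214]
orientation: [0.906, 0.424, 0.0, -0.001]
contact_force: [0.6, 0.3, 0.0]
gripper_width: 0.01
grasp_force: 0.0
```

Run:
```python
from h import *
go([.5675,-.0705,.092],50)
```

```text
t 6.22 pos [ 0.568  -0.0688  0.1214] F [0.6 0.3 0. ] yaw 50.1 w 0.01 q [ 0.17  0.82 -0.23  1.84  0.34  0.52 -0.98]
shift [-0.0041  0.0017  0.0734] turn [-0.0012 -0.0008  0.0033]
```

>>> play_rows:
  plan: [1, -0.004, 0.002, 0.03, 0, 0, 0, 1, -0.004, 0.002, 0.05, 0, 0, 0, 1, -0.004, 0.002, 0.06, 0, 0, 0, 1, -0.004, 0.002, 0.07, 0, 0, 0, 1, -0.004, 0.002, 0.07, 0, 0, 0, 1, -0.004, 0.002, 0.07, 0, 0, 0]

```text
clock: 6.72
tool_pos: [0.5689, -0.0696, 0.0954]
orientation: [0.905, 0.424, 0.002, 0.0]
contact_force: [-0.8, 2.2, 2.9]
gripper_width: -0.001
grasp_force: 1.8
```

Partly down (2.9 N). I'll press 4 mm further until the force passes 5 N.

>>> play_rows:
  plan: [1, 0, 0, 0.005, 0, 0, 0, 1, 0, 0, 0.01, 0, 0, 0, 1, 0, 0, 0.01, 0, 0, 0, 1, 0, 0, 0.01, 0, 0, 0]

```text
clock: 7.05
tool_pos: [0.5692, -0.0702, 0.0933]
orientation: [0.906, 0.424, 0.002, 0.001]
contact_force: [-3.4, 3.6, 19.1]
gripper_width: 0.004
grasp_force: 9.0
```

19 N at the stop, so the button is fully down. Lift off.

>>> play_rows:
  plan: [1, 0, 0, -0.03, 0, 0, 0, 1, 0, 0, -0.1, 0, 0, 0, 1, 0, 0, -0.2, 0, 0, 0, 1, 0, 0, -0.3, 0, 0, 0, 1, 0, 0, -0.3, 0, 0, 0, 1, 0, 0, -0.3, 0, 0, 0, 1, 0, 0, -0.3, 0, 0, 0]

```text
clock: 7.63
tool_pos: [0.568, -0.072, 0.211]
orientation: [0.906, 0.423, 0.001, 0.001]
contact_force: [0.0, -0.0, -0.8]
gripper_width: 0.005
grasp_force: 0.0
```

Run:
```python
from h import *
st()
p=imaging.read_camera("scene"); a={}
for t in ["dial_pointer","green_dot"]:
    a[t]=imaging.mark_of(t,p)[0]["position"]; print(t,np.round(a[t],4))
if np.linalg.norm(np.subtract(a["dial_pointer"],a["green_dot"])[:2])<.007: print(job_done())
```

```text
t 7.63 pos [ 0.568 -0.072  0.211] F [ 0.  -0.  -0.8] yaw 50.1 w 0.005 q [ 0.22  0.69 -0.29  1.78  0.29  0.71 -0.92]
dial_pointer [0.6602 0.0656 0.0615]
green_dot [0.663  0.0625 0.0501]
the job is handed in; nothing more can be done
None
```

The dial clicked in at the green dot, the start button was then pressed to its stop (19 N) and released, and the job is handed in; no verdict was returned, and I didn't re-check from a picture that the button came back up.

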